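Stamp the oblong basket plate

ROBOT

A 6-joint arm with a two-finger parallel gripper is mounted at the origin on a cart in front of the work surface, level with it; the furniture and walls round the work are solid. World frame = base frame: x ahead of the robot, y to its left, z up, the work surface at z = 0. Lengths are in m, angles in rad, forces in N, time in s.
With the tool pointing down it reaches from about 0.35 to 0.85 m from the base axis. Payload 8.1 kg.
Tool frame: the origin (TCP) lies midway between the tips of the shut fingers; the grasp point (between the pads) lies 19 mm behind it; z points along the fingers, y is the line along which they close (so a half turn about z gives the same grasp; the last joint's range is limited). The gripper opens to 93 mm and grips with 3 to 60 N. Pads are 15 mm wide; open, the fingers measure 128 mm over their backs; the gripper's body (75 mm by 188 mm) begins 65 mm behind the grasp point.
Start: joints at [-1.276, 0.13, 1.488, -0, 1.523, -0.085], TCP at [0.222, -0.557, 0.219] pointing down, gripper open.
Joint ranges: [-2.96, 2.96], [-0.89, 2.26], [0.02, 2.5], [-1.34, 4.48], [0, 2.73], [-2.66, 2.66]. Speed limits (rad/s): [2.39, 2.39, 2.79, 3.14, 3.14, 3.14].

INTERFACE

Orientations are given as a rotation vector (axis times angle).
In Python, from plant import robot, cams gives the robot as it stands. The module is installed in compiled form; this text tells all that it offers.
- The arm moves only by the tool play_rows, never from a script. Its arguments are lists of equal length, an entry for each row: "slide": the shift along the tool's x, y, z scaled (see below), a list of three; "twist": the turn, a rotation vector about the tool's x, y, z scaled (see below), a list of three. A call has exactly 8 rows; each row shifts and turns the commanded pose from where the row before left it, along the tool's axes as they then stand; what a row does not reach is not made up. The controller multiplies each number of a shift by 25 cm and each number of a turn by 60 degrees. A row lasts 1/10 s, in which the tool goes at most 50 mm and 8.59 degrees, less where a joint would pass 70% of its speed; a pose out of reach is approached as far as the arm can. A call with a number of a shift or a turn outside -1 to 1 is refused whole. A call with a gripper value outside its range is refused whole. "fingers" is the closure, from -1 (fully open) to 1 (shut), set as the call begins (left out, the last holds). The fingers move at their own pace and stop on an object; "force" is the grip in N (left out, the last holds). Time passes only in rows, so rows that do not move let the fingers close, or fill a call up. It gives the time, the measured TCP pose, the force, the opening and the grip force at its end, in the units of the state.
- robot.read_state(): the state, without advancing time (a new reading comes with each control period).
- cams.read_camera(name): name is "scene" or "top" or "wrist"; returns (picture, depth): 400x640x3 uint8, red, green, blue; 400x640 float32, m along the optical axis (not along the pixel's ray), 0 where there is no reading.
- cams.get_calibration(name): a dict with "fx", "fy", "cx", "cy" (pixels), "world_from_camera" (4x4, takes a point from camera to world coordinates). Camera axes: x right, y down, z forward; pixel columns grow to the right and rows downward; lengths in m; the calibration is good to about 2 mm. The wrist camera is an equidistant fisheye: a pixel r from the principal point sees the ray r / f radians off the axis. A picture is of the moment at which its call begins: read the wrist's pose just before it. get_calibration takes no time and is no camera call; for the wrist camera it gives the pose at the moment of the call.
- robot.close_job(): hands the job in; it is judged then, once.
The state is a dict: "t": time; "q": joint angles; "dq": joint speeds; "joint_torque": joint torques, N m; "tool_pos": TCP position; "orientation": TCP orientation; "force": force on the tool from outside, world axes, zero at the start; "wrist_torque": the same for the moment, N m; "opening": finger opening in m; "gripper_force": force on a finger pad.
Only numpy, scipy, OpenCV 4.12 (cv2) and the standard library are available. Lean on these libraries where they do the work, as an engineer would, in place of code of your own. Each camera call takes 0.05 s, during which the arm holds its last target. There are 200 camera calls.

TASK

Take the self-inking stamp by its cap and stamp the oblong name plate (not the round one): stand the stamp flat and square inside the outlined box, push the cap most of the way down for a moment, firmly but without slamming it or letting the stamp slide, then lift it straight up off the plate. Put the stamp back upright in its wooden rest, let go, and leave everything else where it is.

Things in the scene. Friction and masses are not known exactly. Their poses are not given: they have to be found in the camera images.
- stamp: Self-inking hand stamp, loose, about 0.2 kg, 114 mm tall at rest. Grey foot 70 x 50 mm (x by y), its top 16 mm above the underside; a narrower grey housing above it, 58 x 26 mm; on top the black cap, 64 mm (x) by 34 mm (y), from 48 to 114 mm above the underside. Origin at the centre of the underside (the printing face), z up, x along the long side. It stands upright in the rest at the start. Grip the cap across y (34 mm).
- stamp_cap (a joint): How far the stamp's cap is pushed down against its spring, 0 (up) to 0.015 m (hard stop). The spring needs about 2.7 N to start and 9.5 N at the stop. A print needs 9 mm or more. The cap springs back when relieved.
- stamp_grip (a point): Point inside the stamp's cap on its centre line, 90 mm above the underside of the stamp while the cap is up, a good height to grip; it moves down with the cap. Axes as stamp.
- rest: Wooden stamp rest, a fixed shallow tray 112 x 92 mm (x by y) with a 4 mm rim 14 mm high; its inner floor lies 4 mm above its origin. Origin at the centre of its underside, on the worktop.
- plate_oblong: Oblong white plate 136 x 78 mm (x by y), 4 mm thick, fixed on a cork mat 150 x 116 x 5 mm that is fixed to the worktop. Steel eyelet near its +x end. Origin at the centre of the mat's underside; the plate's top is 9 mm above it.
- oblong_box (a point): Centre of the dark outlined box on the oblong plate, on the plate's top face, 18 mm from the mat's centre toward the end without the eyelet. The outline is 84 mm along x and 67 mm along y (same axes as the plate, z up), flat print without height.
- plate_round: Round white plate, diameter 112 mm, 4 mm thick, with a like outlined box, fixed on an equal cork mat 150 x 116 x 5 mm. Not to be stamped. Origin at the centre of the mat's underside; the plate's top is 9 mm above it.
- spool: Spool of white thread, 28 mm wide, 43 mm tall, bystander. Origin under its centre.
- matchbox: Matchbox 37 x 56 x 16 mm, bystander. Origin under its centre.
- dropper: Brown dropper bottle, 33 mm wide, 102 mm tall, bystander. Origin under its centre.
- wax_pot: Round grey pot, 91 mm wide, 44 mm tall, bystander. Origin under its centre.

How it is judged:
On the way, in this order (a step that is already met when the one before it is completed fails the run):
1. The stamp stands flat and square inside the outlined box of the oblong plate with its cap pushed down at least 9 mm (x of stamp in the frame of oblong_box between -0.009 and 0.009 m and y of stamp in the frame of oblong_box between -0.009 and 0.009 m and angle between the x axis of stamp and the x axis of oblong_box, either way round below 0.2 rad and contact force between stamp and plate_oblong above 3 N and value of joint stamp_cap above 0.009 m and angle between stamp's own z axis and vertical below 0.06 rad), for 0.2 s.
2. The stamp has been lifted at least 20 mm straight up off the plate, still within 20 mm of over the box (z of stamp in the frame of oblong_box above 0.02 m and horizontal distance between stamp and oblong_box below 0.02 m).
At the end, for the whole second after the job is handed in: The stamp stands upright (within 3.5 degrees) on the floor of its wooden rest, its centre within 30 mm of the rest's centre, at rest and let go, the cap up (within 3 mm) (horizontal distance between stamp and rest below 0.03 m and z of stamp in the frame of rest below 0.008 m and angle between stamp's own z axis and vertical below 0.06 rad and linear speed of stamp below 0.02 m/s and value of joint stamp_cap below 0.003 m); the robot touches nothing.
It fails at once if The stamp slides over the oblong plate with the cap pushed down (faster than 30 mm/s) (contact force between stamp and plate_oblong above 1 N and value of joint stamp_cap above 0.004 m and linear speed of stamp above 0.03 m/s).
It fails at once if The cap is pushed down on the oblong plate while the stamp is out of the box (more than 12 mm off along either side, or turned more than 0.25 rad) (contact force between stamp and plate_oblong above 1 N and value of joint stamp_cap above 0.006 m and not (x of stamp in the frame of oblong_box between -0.012 and 0.012 m and y of stamp in the frame of oblong_box between -0.012 and 0.012 m and angle between the x axis of stamp and the x axis of oblong_box, either way round below 0.25 rad)).
It fails at once if The round plate is stamped (contact force between stamp and plate_round above 1 N and value of joint stamp_cap above 0.006 m).
It fails at once if The stamp is forced onto the plate with more than 50 N (contact force between stamp and plate_oblong above 50 N).
It fails at once if A bystander (spool, matchbox, dropper bottle, pot) is moved more than 30 mm (distance of any of spool, matchbox, dropper, wax_pot from where it was at the start of the episode above 0.03 m).
It also fails if it takes over 58 s, if anything falls off the work surface, if the arm or the gripper's body presses on something with over 40 N, if the wrist force passes 120 N, or if a joint passes its speed limit or range.

## Working session

There is one attempt and no reset: what is moved stays moved. The work goes in short steps, Python scripts to look and compute and a tool call to move; the robot and the scene stay as the last step left them, time stands still between calls to the robot, and variables do not carry over. Pictures are saved under pics/ and viewed, at most 10 in all, crops included, and the job is handed in when it is done.

Besides the shell and the picture viewer there is one more tool, called by a JSON object that holds its "fn" and its "kwargs". play_rows: Moves the arm, as the interface text tells. Shifts and turns lie within -1 to 1; 1 stands for 25 cm of shift or 60 degrees of turn. Its arguments: {"type":"object","properties":{"slide":{"type":"array"},"twist":{"type":"array"},"fingers":{"type":"number"},"force":{"type":"number"}},"required":["slide","twist"]}

```bash
mkdir -p pics; python3 - <<'E'
from plant import robot,cams
import numpy as np,cv2
s=robot.read_state();print({k:np.round(v,3).tolist() for k,v in s.items()})
for n in("top","scene"):
    p,d=cams.read_camera(n);c=cams.get_calibration(n)
    np.savez(n+".npz",p=p,d=d,**c);print(n,{k:np.round(v,3).tolist() for k,v in c.items()})
    cv2.imwrite(f"pics/{n}0.png",p[:,:,::-1])
E
```

```text
{'t': 0.0, 'q': [-1.276, 0.131, 1.489, -0.0, 1.523, -0.085], 'dq': [0.001, 0.001, 0.0, -0.001, -0.001, 0.0], 'joint_torque': [0.002, -55.984, -49.176, 0.077, 0.035, -0.0], 'tool_pos': [0.222, -0.557, 0.218], 'orientation': [-3.083, -0.593, 0.0], 'force': [0.206, -0.779, 0.344], 'wrist_torque': [0.004, -0.007, 0.029], 'gripper_force': 0.0, 'opening': 0.093}
top {'fx': 372.388, 'fy': 372.388, 'cx': 319.432, 'cy': 201.846, 'world_from_camera': [[-0.03, -0.996, 0.09, 0.458], [-1.0, 0.03, 0.001, -0.011], [-0.004, -0.09, -0.996, 1.127], [0.0, 0.0, 0.0, 1.0]]}
scene {'fx': 486.769, 'fy': 486.769, 'cx': 317.315, 'cy': 198.657, 'world_from_camera': [[-0.87, -0.362, 0.336, 0.187], [-0.494, 0.637, -0.592, 0.63], [0.001, -0.68, -0.733, 0.874], [0.0, 0.0, 0.0, 1.0]]}
```

View pics/top0.png

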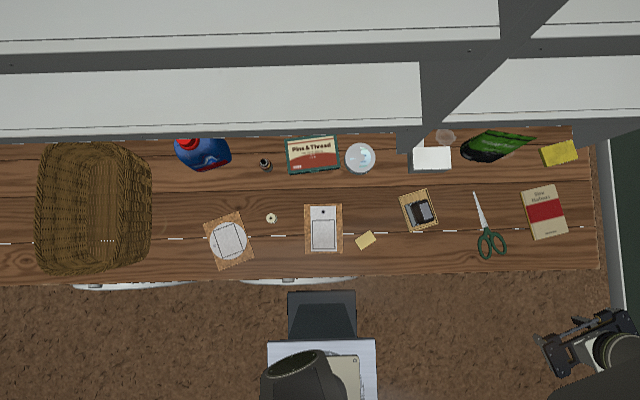

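View pics/scene0.png

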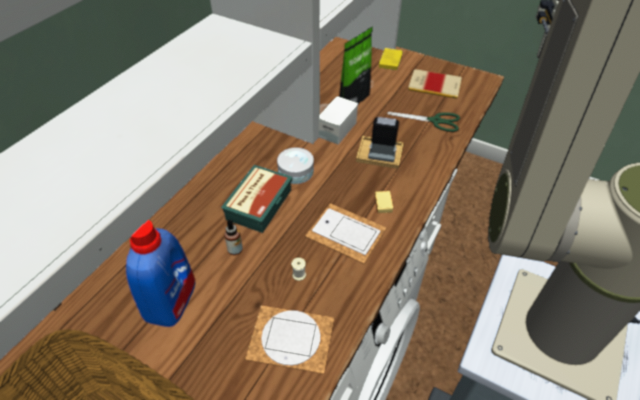

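The top view shows the stamp in its rest at about (420,210), the oblong plate at (323,229) with its eyelet at (323,212), and its box centred near (323,236). The matchbox is at (365,240) and the round plate at (228,242). The shelf hangs above the back of the table.

```bash
cat > h.py <<'E'
import numpy as np,cv2
from scipy.spatial.transform import Rotation as R
def ray(c,px,z):
    "pixels -> points on plane z; pinhole"
    px=np.atleast_2d(px).astype(float);T=c["world_from_camera"]
    d=np.c_[(px[:,0]-c["cx"])/c["fx"],(px[:,1]-c["cy"])/c["fy"],np.ones(len(px))]@T[:3,:3].T
    return T[:3,3]+d*((z-T[2,3])/d[:,2])[:,None]
def rayf(c,px,z):
    "same, equidistant fisheye"
    px=np.atleast_2d(px).astype(float);T=c["world_from_camera"]
    u=np.c_[(px[:,0]-c["cx"])/c["fx"],(px[:,1]-c["cy"])/c["fy"]];r=np.linalg.norm(u,axis=1)+1e-9
    d=np.c_[u*(np.sin(r)/r)[:,None],np.cos(r)]@T[:3,:3].T
    return T[:3,3]+d*((z-T[2,3])/d[:,2])[:,None]
def rect(P):
    "centre, long side, short side, angle of long side (world xy)"
    (x,y),(w,h),a=cv2.minAreaRect((np.asarray(P)[:,:2]*1000).astype(np.float32))
    if w<h:w,h,a=h,w,a+90
    return np.round([x/1000,y/1000,w,h,(a+90)%180-90],4)
E
python3 - <<'E'
from h import *
c=dict(np.load("top.npz"));p=c["p"];d=c["d"]
hsv=cv2.cvtColor(p,cv2.COLOR_RGB2HSV)
def blob(m,x0,y0,x1,y1):
    w=np.zeros(m.shape,np.uint8);w[y0:y1,x0:x1]=m[y0:y1,x0:x1]
    cs,_=cv2.findContours(w,cv2.RETR_EXTERNAL,cv2.CHAIN_APPROX_NONE);return max(cs,key=cv2.contourArea)[:,0]
white=((hsv[...,1]<40)&(hsv[...,2]>170)).astype(np.uint8)
print("plate",rect(ray(c,blob(white,300,200,350,258),.009)))
black=(p.max(2)<50).astype(np.uint8)
k=blob(black,395,180,445,235);print("cap",rect(ray(c,k,.118)),k.min(0),k.max(0))
tan=((hsv[...,1]>70)&(hsv[...,2]>165)).astype(np.uint8)
k=blob(tan,395,180,445,240);print("rest",rect(ray(c,k,.014)))
for x,y in[(420,210),(365,240),(320,60),(320,110),(320,130),(440,100),(440,133),(270,218)]:
    print((x,y),ray(c,(x,y),c["world_from_camera"][2,3]-1)[0].round(3),d[y,x])
    q=c["world_from_camera"]@np.r_[np.array([(x-c["cx"])/c["fx"],(y-c["cy"])/c["fy"],1])*d[y,x],1];print(q[:3].round(3))
E
```

```text
plate [ 4.799000e-01 -1.740000e-02  1.333076e+02  7.583210e+01 -3.486000e-01]
cap [ 0.5132 -0.2853 61.093  49.9226 15.5138] [410 200] [433 224]
rest [ 0.5737 -0.3203 32.1961 22.4372  2.4862]
(420, 210) [ 0.518 -0.279  0.127] 1.0094467
[ 0.518 -0.281  0.118]
(365, 240) [ 0.442 -0.128  0.127] 1.1065276
[ 0.44  -0.141  0.014]
(320, 60) [ 0.945 -0.023  0.127] 0.5171757
[ 0.7   -0.017  0.629]
(320, 110) [ 0.802 -0.019  0.127] 0.8429111
[ 0.74  -0.017  0.306]
(320, 130) [ 0.746 -0.017  0.127] 0.8627076
[ 0.701 -0.016  0.282]
(440, 100) [ 0.82  -0.351  0.127] 0.7167285
[ 0.71  -0.248  0.43 ]
(440, 133) [ 0.727 -0.345  0.127] 1.1486083
[ 0.761 -0.387  0.   ]
(270, 218) [0.508 0.125 0.127] 1.1043856
[0.514 0.139 0.023]
```

{"fn": "play_rows", "kwargs": {"slide": [[0.155,-0.078,-0.05],[0.155,-0.078,-0.05],[0.155,-0.078,-0.05],[0.155,-0.078,-0.04],[0.155,-0.078,-0.04],[0.155,-0.078,-0.04],[0.155,-0.078,-0.04],[0.155,-0.078,-0.04]], "twist": [[0,0,0],[0,0,0],[0,0,0],[0,0,0],[0,0,0],[0,0,0],[0,0,0],[0,0,0]], "fingers": -1, "force": 15}}

```text
t: 0.9
tool_pos: [0.4533, -0.2958, 0.3061]
orientation: [-3.085, -0.593, 0.001]
force: [-0.1, -0.3, -1.3]
opening: 0.093
gripper_force: 0.0
```

```bash
cat > w.py <<'E'
import sys
from plant import robot,cams
from h import *
def snap(n):
    c=cams.get_calibration("wrist");p,d=cams.read_camera("wrist");np.savez(n+".npz",p=p,d=d,**c);cv2.imwrite(f"pics/{n}.png",p[:,:,::-1])
    s=robot.read_state();T=c["world_from_camera"]
    print(s["t"],s["tool_pos"].round(4) if hasattr(s["tool_pos"],'round') else s["tool_pos"],R.from_rotvec(s["orientation"]).as_matrix().round(3).tolist());print("cam",T.round(3).tolist(),c["fx"],c["cx"],c["cy"])
if __name__=="__main__":snap(sys.argv[1])
E
python3 w.py w1
```

```text
0.95 [ 0.4575 -0.2913  0.3082] [[0.927, 0.374, 0.004], [0.374, -0.927, 0.002], [0.004, -0.0, -1.0]]
cam [[0.371, -0.896, -0.246, 0.52], [-0.929, -0.358, -0.097, -0.269], [-0.001, 0.265, -0.964, 0.471], [0.0, 0.0, 0.0, 1.0]] 309.70691628693146 319.1589152232328 198.2004029346818
```

View pics/w1.png

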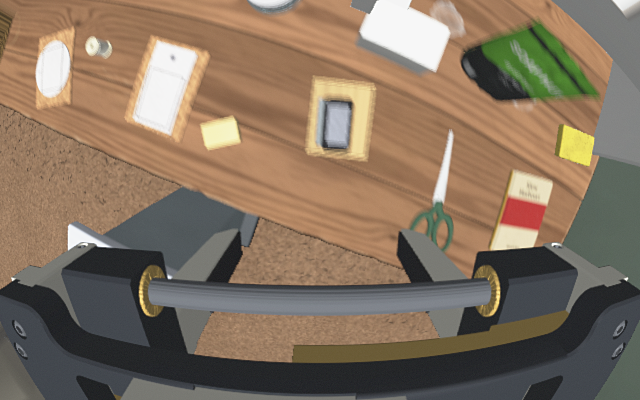

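The wrist view shows the rest at about (340,118) with the cap top near (337,126). The long side runs roughly along the tool's x axis. The oblong plate is at (167,88).

```bash
python3 - <<'E'
from w import *
snap("w2")
c=dict(np.load("w2.npz"));p=c["p"];d=c["d"]
hsv=cv2.cvtColor(p,cv2.COLOR_RGB2HSV)
x0,y0,x1,y1=290,60,395,175
roi=np.zeros(p.shape[:2],np.uint8);roi[y0:y1,x0:x1]=1
# heights from depth
v,u=np.mgrid[y0:y1,x0:x1];px=np.c_[u.ravel(),v.ravel()]
a=np.c_[(px[:,0]-c["cx"])/c["fx"],(px[:,1]-c["cy"])/c["fy"]];r=np.linalg.norm(a,axis=1)+1e-9
D=np.c_[a*(np.tan(r)/r)[:,None],np.ones(len(r))]*d[y0:y1,x0:x1].reshape(-1,1)
W=D@c["world_from_camera"][:3,:3].T+c["world_from_camera"][:3,3]
z=W[:,2];print(np.percentile(z,[1,20,50,80,99]).round(3))
for lo,hi in((.108,.125),(.008,.0165),(.017,.03)):
    m=(z>lo)&(z<hi);print(lo,m.sum(),W[m].mean(0).round(4),rect(W[m]))
crop=p[y0:y1,x0:x1];H=np.where(z.reshape(v.shape)>.108,255,0)
cv2.imwrite("pics/c2.png",cv2.resize(np.hstack([crop[:,:,::-1],np.dstack([np.clip(z.reshape(v.shape)*2000,0,255)]*3).astype(np.uint8)]),None,fx=3.5,fy=3.5,interpolation=cv2.INTER_NEAREST))
E
```

```text
1.0 [ 0.4558 -0.2938  0.3076] [[0.927, 0.376, 0.003], [0.376, -0.927, 0.0], [0.003, 0.001, -1.0]]
cam [[0.374, -0.895, -0.241, 0.523], [-0.927, -0.362, -0.097, -0.265], [-0.001, 0.26, -0.966, 0.473], [0.0, 0.0, 0.0, 1.0]] 309.70691628693146 319.1589152232328 198.2004029346818
[-0.005 -0.002 -0.001  0.012  0.119]
0.108 1542 [ 0.5154 -0.2949  0.1167] [ 0.5151 -0.2958 63.5798 34.6188 18.1405]
0.008 748 [ 0.5292 -0.3022  0.0125] [  0.5488  -0.2988 171.405  104.002    7.8788]
0.017 295 [ 0.5223 -0.2808  0.0192] [  0.5613  -0.2918 169.8109  43.5464 -16.8891]
```

View pics/c2.png

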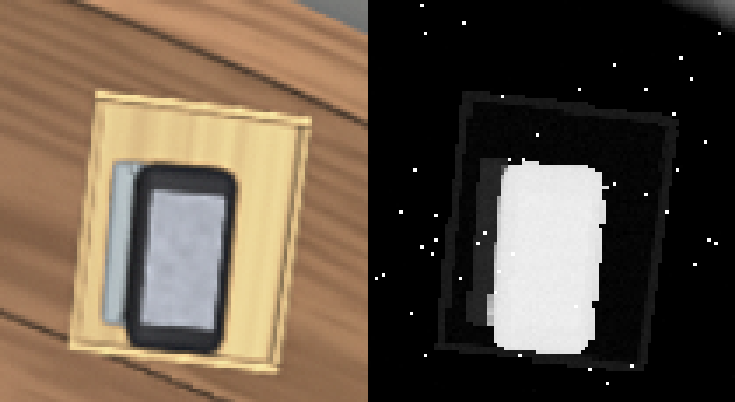

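The crop shows the cap as a clean 64 x 35 mm rectangle, turned about 18°, with the rest's rim around it. I'll measure again now that the arm has settled, this time including the rest and the plate.

```bash
cat >> h.py <<'E'
def cloud(c):
    d=c["d"];v,u=np.mgrid[:d.shape[0],:d.shape[1]]
    a=np.dstack([(u-c["cx"])/c["fx"],(v-c["cy"])/c["fy"]]);r=np.linalg.norm(a,axis=2)+1e-9
    D=np.dstack([a*(np.tan(np.minimum(r,1.4))/r)[...,None],np.ones_like(r)])*d[...,None]
    return D@c["world_from_camera"][:3,:3].T+c["world_from_camera"][:3,3]
def comp(m,seed):
    "largest-overlap component round seed box, outer contour px"
    x0,y0,x1,y1=seed;w=np.zeros(m.shape,np.uint8);w[y0:y1,x0:x1]=m[y0:y1,x0:x1]
    cs,_=cv2.findContours(w,cv2.RETR_EXTERNAL,cv2.CHAIN_APPROX_NONE);return max(cs,key=cv2.contourArea)[:,0]
E
python3 - <<'E'
from w import *
for n in("w3","w4"):
    snap(n);c=dict(np.load(n+".npz"));W=cloud(c);z=W[...,2];p=c["p"]
    k=comp((z>.1)&(z<.13),(290,60,395,175));print("cap d",rect(W[k[:,1],k[:,0]]),"ray",rect(rayf(c,k,.118)))
    hsv=cv2.cvtColor(p,cv2.COLOR_RGB2HSV)
    k=comp(((z>.006)&(z<.13)),(290,60,395,175));print("rest",rect(rayf(c,k,.014)))
    wh=(hsv[...,1]<40)&(hsv[...,2]>170);k=comp(wh,(120,35,210,145));print("plate",rect(rayf(c,k,.009)))
E
```

```text
1.05 [ 0.4541 -0.2956  0.3066] [[0.927, 0.375, 0.001], [0.375, -0.927, -0.0], [0.001, 0.001, -1.0]]
cam [[0.376, -0.894, -0.243, 0.522], [-0.927, -0.363, -0.099, -0.267], [0.0, 0.262, -0.965, 0.473], [0.0, 0.0, 0.0, 1.0]] 309.70691628693146 319.1589152232328 198.2004029346818
cap d [ 0.5149 -0.2946 64.7229 34.7607 17.7619] ray [ 0.5149 -0.294  63.5258 34.1786 17.7102]
rest [  0.5242  -0.3024 112.4877  92.4037  15.4028]
plate [ 4.776000e-01 -1.870000e-02  1.359109e+02  7.840090e+01 -6.998000e-01]
1.1 [ 0.453  -0.2967  0.3059] [[0.928, 0.373, -0.0], [0.373, -0.928, -0.0], [-0.0, -0.0, -1.0]]
cam [[0.375, -0.894, -0.244, 0.521], [-0.927, -0.362, -0.099, -0.269], [-0.0, 0.264, -0.965, 0.472], [0.0, 0.0, 0.0, 1.0]] 309.70691628693146 319.1589152232328 198.2004029346818
cap d [ 0.5147 -0.2947 64.8075 34.8508 17.4981] ray [ 0.5148 -0.2942 63.5405 34.3237 17.5445]
rest [  0.5242  -0.3025 112.7835  92.6284  15.4235]
plate [ 4.779000e-01 -1.830000e-02  1.359729e+02  7.842820e+01 -6.449000e-01]
```

{"fn": "play_rows", "kwargs": {"slide": [[0,0,0],[0.04,0.011,0.084],[0.04,0.011,0.084],[0.04,0.011,0.084],[0.04,0.011,0.084],[0.04,0.011,0.084],[0.039,0.01,0.084],[0,0,0]], "twist": [[0,0,0.073],[0,0,0],[0,0,0],[0,0,0],[0,0,0],[0,0,0],[0,0,0],[0,0,0]]}}

```text
t: 1.9
tool_pos: [0.5119, -0.2949, 0.1754]
orientation: [-3.101, -0.472, 0.009]
force: [-0.5, 0.0, -0.8]
opening: 0.0931
gripper_force: 0.0
```

```bash
python3 - <<'E'
from w import *
snap("w5");snap("w6");c=dict(np.load("w6.npz"));W=cloud(c);z=W[...,2]
m=((z>.1)&(z<.13)).astype(np.uint8);cs,_=cv2.findContours(m,cv2.RETR_EXTERNAL,cv2.CHAIN_APPROX_NONE)
for k in cs:
    if cv2.contourArea(k)>800:k=k[:,0];print("cap",rect(rayf(c,k,.118)),k.min(0),k.max(0))
E
```

```text
1.95 [ 0.5123 -0.2953  0.1777] [[0.955, 0.298, -0.004], [0.298, -0.955, 0.003], [-0.003, -0.004, -1.0]]
cam [[0.298, -0.919, -0.259, 0.582], [-0.955, -0.288, -0.074, -0.274], [-0.006, 0.269, -0.963, 0.34], [0.0, 0.0, 0.0, 1.0]] 309.70691628693146 319.1589152232328 198.2004029346818
2.0 [ 0.513  -0.2958  0.1795] [[0.955, 0.298, -0.002], [0.298, -0.955, 0.001], [-0.002, -0.002, -1.0]]
cam [[0.298, -0.919, -0.257, 0.582], [-0.955, -0.288, -0.076, -0.274], [-0.004, 0.268, -0.964, 0.342], [0.0, 0.0, 0.0, 1.0]] 309.70691628693146 319.1589152232328 198.2004029346818
cap [ 0.5182 -0.2944 63.4089 33.1593 17.5446] [299 162] [343 242]
cap [  0.6855  -0.4939 131.9609  49.0165  67.7172] [535  42] [615 131]
```

{"fn": "play_rows", "kwargs": {"slide": [[0.012,0,0.08],[0,0,0.08],[0,0,0.08],[0,0,0.08],[0,0,0.06],[0,0,0.035],[0,0,0],[0,0,0]], "twist": [[0,0,0],[0,0,0],[0,0,0],[0,0,0],[0,0,0],[0,0,0],[0,0,0],[0,0,0]]}}

```text
t: 2.8
tool_pos: [0.5176, -0.2947, 0.0774]
orientation: [3.105, 0.474, 0.001]
force: [0.4, 0.1, 0.8]
opening: 0.093
gripper_force: 0.0
```

{"fn": "play_rows", "kwargs": {"slide": [[0,0,0],[0,0,0],[0,0,0],[0,0,0],[0,0,0],[0,0,0],[0,0,0],[0,0,0]], "twist": [[0,0,0],[0,0,0],[0,0,0],[0,0,0],[0,0,0],[0,0,0],[0,0,0],[0,0,0]], "fingers": 1, "force": 30}}

```text
t: 3.6
tool_pos: [0.5173, -0.2942, 0.0764]
orientation: [-3.105, -0.475, 0.0]
force: [0.9, -0.0, -1.2]
opening: 0.0339
gripper_force: 29.6
```

{"fn": "play_rows", "kwargs": {"slide": [[0,0,-0.04],[0,0,-0.09],[0,0,-0.09],[0,0,-0.09],[0,0,-0.09],[0,0,0],[0,0,0],[0,0,0]], "twist": [[0,0,0],[0,0,0],[0,0,0],[0,0,0],[0,0,0],[0,0,0.1],[0,0,0.1],[0,0,0.1]]}}

```text
t: 4.4
tool_pos: [0.5173, -0.2942, 0.1773]
orientation: [3.141, -0.024, 0.001]
force: [0.0, 0.4, -1.6]
opening: 0.0337
gripper_force: 30.0
```

{"fn": "play_rows", "kwargs": {"slide": [[-0.035,-0.16,0],[-0.035,-0.16,0],[-0.035,-0.16,0],[-0.035,-0.16,0],[-0.034,-0.16,0],[-0.034,-0.16,0],[-0.034,-0.14,0],[0,0,0]], "twist": [[0,0,0],[0,0,0],[0,0,0],[0,0,0],[0,0,0],[0,0,0],[0,0,0],[0,0,0]]}}

```text
t: 5.2
tool_pos: [0.4588, -0.015, 0.1769]
orientation: [-3.14, 0.011, -0.0]
force: [0.7, -0.1, -2.5]
opening: 0.0335
gripper_force: 30.0
```

{"fn": "play_rows", "kwargs": {"slide": [[0,0,0.08],[0,0,0.08],[0,0,0.04],[0,0,0],[0,0,0],[0,0,0],[0,0,0],[0,0,0]], "twist": [[0,0,0],[0,0,0],[0,0,0],[0,0,0],[0,0,0],[0,0,0],[0,0,0],[0,0,0]]}}

```text
t: 6.0
tool_pos: [0.4602, -0.0187, 0.1271]
orientation: [3.141, -0.017, 0.002]
force: [-0.4, -0.4, -2.0]
opening: 0.0338
gripper_force: 30.0
```

```bash
python3 w.py w7
```

```text
6.05 [ 0.4601 -0.0186  0.1269] [[1.0, -0.011, 0.001], [-0.011, -1.0, -0.0], [0.001, 0.0, -1.0]]
cam [[-0.011, -0.965, -0.263, 0.532], [-1.0, 0.01, 0.003, -0.02], [-0.0, 0.263, -0.965, 0.292], [0.0, 0.0, 0.0, 1.0]] 309.70691628693146 319.1589152232328 198.2004029346818
```

View pics/w7.png

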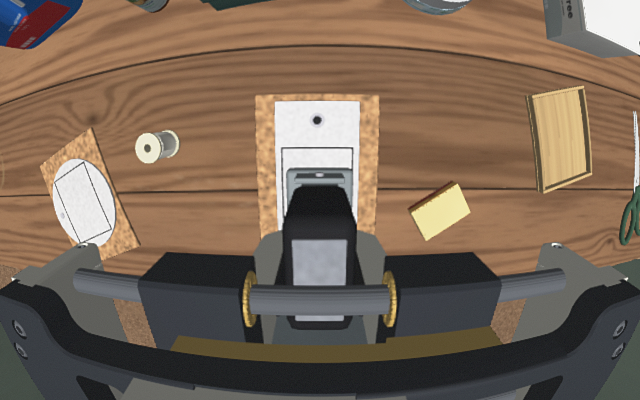

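The stamp hangs over the oblong box. The box's far edge is at row ~148, cols 282–353, and the foot's far edge is at row ~168, cols 287–353. I'll compute the offset from these.

```bash
python3 - <<'E'
from h import *
c=dict(np.load("w7.npz"));p=c["p"];g=cv2.cvtColor(p,cv2.COLOR_RGB2GRAY).astype(int)
print("col318 rows90-185",g[92:185,340].tolist());
for r in(130,155,162):print(r,g[r,268:368].tolist())
W=cloud(c);z=W[...,2];m=(z>.04)&(z<.085)
mm=np.zeros_like(m);mm[150:200,270:370]=m[150:200,270:370]
ys,xs=np.nonzero(mm);print(ys.min(),xs.min(),xs.max())
f=W[mm];print("foot",f.min(0).round(4),f.max(0).round(4),np.median(f,axis=0).round(4))
hsv=cv2.cvtColor(p,cv2.COLOR_RGB2HSV);wh=((hsv[...,1]<40)&(hsv[...,2]>170));k=comp(wh,(262,90,372,165))
P=rayf(c,k,.009);print("plate y",np.percentile(P[:,1],[3,97]).round(4),"xmax",P[:,0].max().round(4))
print("foot front",rayf(c,[(290,169),(318,168),(350,169)],.0705).round(4).tolist())
print("box front",rayf(c,[(283,148),(318,147.5),(352,148)],.009).round(4).tolist())
E
```

```text
col318 rows90-185 [94, 113, 149, 171, 174, 178, 178, 174, 150, 228, 239, 239, 240, 240, 239, 239, 237, 235, 236, 236, 237, 237, 235, 234, 232, 233, 235, 237, 237, 237, 236, 235, 234, 233, 234, 237, 238, 237, 236, 235, 234, 233, 233, 234, 235, 236, 235, 236, 236, 237, 238, 238, 240, 245, 245, 87, 141, 230, 240, 237, 236, 238, 240, 239, 237, 235, 236, 236, 236, 233, 234, 234, 236, 240, 246, 178, 87, 73, 107, 135, 129, 89, 61, 64, 63, 69, 125, 163, 166, 160, 153, 135, 161]
130 [142, 142, 146, 155, 168, 179, 187, 223, 243, 240, 240, 240, 240, 240, 239, 238, 236, 237, 237, 238, 238, 237, 235, 234, 233, 235, 237, 239, 239, 239, 240, 240, 239, 239, 239, 239, 237, 236, 234, 233, 234, 234, 235, 236, 236, 236, 235, 234, 234, 236, 237, 239, 242, 242, 240, 238, 236, 237, 238, 239, 239, 238, 236, 236, 237, 238, 238, 236, 235, 235, 235, 235, 236, 236, 236, 238, 239, 240, 239, 238, 237, 237, 237, 237, 238, 238, 237, 236, 236, 238, 240, 178, 168, 171, 170, 166, 164, 169, 172, 178]
155 [178, 169, 166, 169, 173, 174, 173, 205, 235, 241, 238, 240, 244, 144, 170, 231, 240, 238, 235, 235, 235, 235, 235, 
[... 498 characters left out ...]
, 232, 231, 234, 236, 235, 234, 233, 232, 233, 233, 233, 232, 231, 231, 232, 233, 234, 235, 236, 236, 236, 236, 236, 235, 234, 237, 240, 240, 240, 238, 233, 231, 232, 235, 237, 238, 239, 240, 240, 241, 241, 239, 238, 237, 237, 238, 238, 237, 235, 233, 234, 235, 237, 237, 237, 238, 237, 237, 237, 240, 246, 179, 99, 203, 241, 237, 237, 242, 211, 178, 177, 180, 183, 185, 190, 192, 189, 181]
167 286 353
foot [ 0.4698 -0.0447  0.058 ] [0.4935 0.0056 0.0848] [ 0.4907 -0.02    0.0694]
plate y [-0.056   0.0212] xmax 0.5463
foot front [[0.4937, 0.0018, 0.0705], [0.4941, -0.0186, 0.0705], [0.4932, -0.0418, 0.0705]]
box front [[0.5028, 0.0138, 0.009], [0.5027, -0.0184, 0.009], [0.5021, -0.0496, 0.009]]
```

{"fn": "play_rows", "kwargs": {"slide": [[0.006,-0.007,0.02],[0,0,0.04],[0,0,0.04],[0,0,0.03],[0,0,0.016],[0,0,0.01],[0,0,0],[0,0,0]], "twist": [[0,0,0],[0,0,0],[0,0,0],[0,0,0],[0,0,0],[0,0,0],[0,0,0],[0,0,0]]}}

```text
t: 6.85
tool_pos: [0.4615, -0.0169, 0.0877]
orientation: [3.141, -0.017, 0.001]
force: [-0.5, -0.2, -1.2]
opening: 0.0337
gripper_force: 30.0
```

{"fn": "play_rows", "kwargs": {"slide": [[0,0,0.006],[0,0,0.006],[0,0,0.006],[0,0,0.006],[0,0,0.004],[0,0,0.004],[0,0,0],[0,0,0]], "twist": [[0,0,0],[0,0,0],[0,0,0],[0,0,0],[0,0,0],[0,0,0],[0,0,0],[0,0,0]]}}

```text
t: 7.65
tool_pos: [0.4614, -0.0168, 0.0796]
orientation: [3.142, -0.017, 0.0]
force: [-3.2, -0.3, 2.6]
opening: 0.0339
gripper_force: 30.0
```

```bash
python3 - <<'E'
from w import *
snap("w8");s=robot.read_state();print(s["force"],s["wrist_torque"])
c=dict(np.load("w8.npz"));p=c["p"]
cv2.imwrite("pics/c8.png",cv2.resize(p[100:270,240:400,::-1],None,fx=3.5,fy=3.5,interpolation=cv2.INTER_CUBIC))
E
```

```text
7.7 [ 0.4614 -0.0169  0.0796] [[1.0, -0.011, 0.0], [-0.011, -1.0, -0.0], [0.0, 0.0, -1.0]]
cam [[-0.011, -0.964, -0.264, 0.533], [-1.0, 0.01, 0.003, -0.018], [-0.0, 0.264, -0.964, 0.245], [0.0, 0.0, 0.0, 1.0]] 309.70691628693146 319.1589152232328 198.2004029346818
[-2.00434713 -0.2877372   3.79367989] [0.10509189 0.41250342 0.01548204]
```

View pics/c8.png

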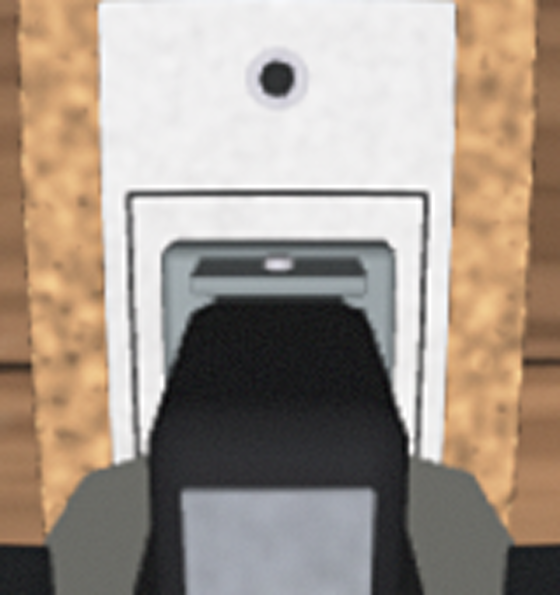

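The foot sits centred within the outline. Its far edge is at crop row 242 and the box line at row 193, and the sides are even. Next I press the cap gently.

{"fn": "play_rows", "kwargs": {"slide": [[0,0,0.005],[0,0,0.006],[0,0,0.006],[0,0,0.006],[0,0,0.006],[0,0,0.006],[0,0,0.004],[0,0,0]], "twist": [[0,0,0],[0,0,0],[0,0,0],[0,0,0],[0,0,0],[0,0,0],[0,0,0],[0,0,0]]}}

```text
t: 8.5
tool_pos: [0.4614, -0.0169, 0.0698]
orientation: [3.141, -0.017, 0.0]
force: [-3.3, 0.0, 6.7]
opening: 0.0338
gripper_force: 30.0
```

{"fn": "play_rows", "kwargs": {"slide": [[0,0,0.004],[0,0,0],[0,0,0],[0,0,0],[0,0,0],[0,0,0],[0,0,0],[0,0,0]], "twist": [[0,0,0],[0,0,0],[0,0,0],[0,0,0],[0,0,0],[0,0,0],[0,0,0],[0,0,0]]}}

```text
t: 9.3
tool_pos: [0.4614, -0.0169, 0.069]
orientation: [3.141, -0.017, 0.0]
force: [-3.7, 0.1, 6.3]
opening: 0.0338
gripper_force: 30.0
```

```bash
python3 - <<'E'
from w import *
snap("w9");s=robot.read_state();print(s["force"])
c=dict(np.load("w9.npz"));W=cloud(c);z=W[...,2]
m=(z[150:330,280:360]);print(np.histogram(m,bins=np.arange(0,.14,.004))) 
E
```

```text
9.35 [ 0.4615 -0.0169  0.069 ] [[1.0, -0.011, 0.0], [-0.011, -1.0, -0.0], [0.0, 0.0, -1.0]]
cam [[-0.011, -0.964, -0.264, 0.533], [-1.0, 0.01, 0.003, -0.018], [-0.0, 0.264, -0.964, 0.234], [0.0, 0.0, 0.0, 1.0]] 309.70691628693146 319.1589152232328 198.2004029346818
[-3.39032413  0.18264084  7.48788638]
(array([   0, 1162, 1077,   21,   47,  629,  200,   45,   57,   93,  198,
         97,   48,   71,   78,   72,  117,   90,  119,  150,  125,  170,
        141,  159,  225,  301, 1206, 4792,  105,   28,    1,    0,    0,
          0]), array([0.   , 0.004, 0.008, 0.012, 0.016, 0.02 , 0.024, 0.028, 0.032,
       0.036, 0.04 , 0.044, 0.048, 0.052, 0.056, 0.06 , 0.064, 0.068,
       0.072, 0.076, 0.08 , 0.084, 0.088, 0.092, 0.096, 0.1  , 0.104,
       0.108, 0.112, 0.116, 0.12 , 0.124, 0.128, 0.132, 0.136]))
```

The cap top is now at about 0.110 m, against 0.123 m when up, so it is 12–13 mm down. Now I lift straight up.

{"fn": "play_rows", "kwargs": {"slide": [[0,0,-0.007],[0,0,-0.007],[0,0,-0.007],[0,0,-0.007],[0,0,-0.007],[0,0,-0.007],[0,0,-0.01],[0,0,-0.01]], "twist": [[0,0,0],[0,0,0],[0,0,0],[0,0,0],[0,0,0],[0,0,0],[0,0,0],[0,0,0]]}}

```text
t: 10.15
tool_pos: [0.461, -0.0168, 0.0838]
orientation: [-3.141, 0.017, 0.001]
force: [1.5, 0.0, -2.5]
opening: 0.034
gripper_force: 30.0
```

{"fn": "play_rows", "kwargs": {"slide": [[0,0,-0.04],[0,0,-0.06],[0,0,-0.06],[0,0,-0.06],[0,0,-0.06],[0,0,-0.06],[0,0,-0.03],[0,0,0]], "twist": [[0,0,0],[0,0,0],[0,0,0],[0,0,0],[0,0,0],[0,0,0],[0,0,0],[0,0,0]]}}

```text
t: 10.95
tool_pos: [0.4621, -0.0169, 0.1782]
orientation: [3.141, -0.017, 0.004]
force: [0.4, 0.7, -1.1]
opening: 0.034
gripper_force: 30.0
```

{"fn": "play_rows", "kwargs": {"slide": [[0.036,0.161,0],[0.036,0.161,0],[0.036,0.161,0],[0.036,0.161,0],[0.036,0.161,0],[0.036,0.161,0],[0.036,0.161,0],[0,0,0]], "twist": [[0,0,0],[0,0,0],[0,0,0],[0,0,0],[0,0,0],[0,0,0],[0,0,0],[0,0,-0.09]]}}

```text
t: 11.75
tool_pos: [0.5205, -0.3036, 0.1746]
orientation: [3.139, 0.126, -0.003]
force: [-0.4, 0.9, -2.1]
opening: 0.0339
gripper_force: 30.0
```

{"fn": "play_rows", "kwargs": {"slide": [[0,0,0],[0,0,0],[0,0,0.08],[0,0,0.08],[0,0,0.08],[0,0,0],[0,0,0],[0,0,0]], "twist": [[0,0,-0.09],[0,0,-0.09],[0,0,0],[0,0,0],[0,0,0],[0,0,0],[0,0,0],[0,0,0]]}}

```text
t: 12.55
tool_pos: [0.5218, -0.2996, 0.1178]
orientation: [3.112, 0.426, 0.002]
force: [-0.1, 0.1, -1.5]
opening: 0.0339
gripper_force: 30.0
```

```bash
python3 w.py w10
```

```text
12.6 [ 0.522  -0.2997  0.1181] [[0.963, 0.269, 0.002], [0.269, -0.963, -0.001], [0.001, 0.002, -1.0]]
cam [[0.269, -0.929, -0.254, 0.591], [-0.963, -0.259, -0.071, -0.28], [0.0, 0.263, -0.965, 0.283], [0.0, 0.0, 0.0, 1.0]] 309.70691628693146 319.1589152232328 198.2004029346818
```

View pics/w10.png

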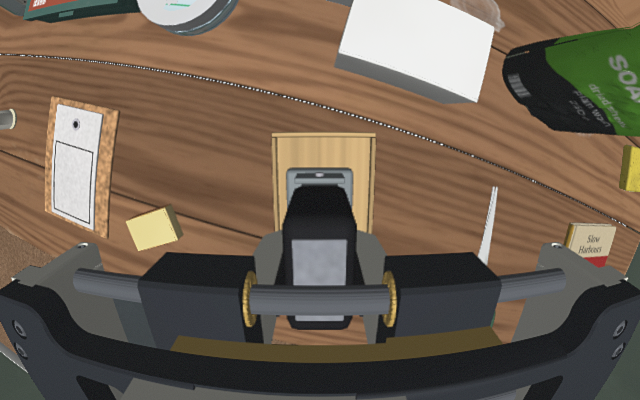

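The stamp is square and centred over the rest, whose rim spans cols 272–376. Lowering.

{"fn": "play_rows", "kwargs": {"slide": [[0,0,0.03],[0,0,0.04],[0,0,0.04],[0,0,0.03],[0,0,0.014],[0,0,0.008],[0,0,0.005],[0,0,0]], "twist": [[0,0,0],[0,0,0],[0,0,0],[0,0,0],[0,0,0],[0,0,0],[0,0,0],[0,0,0]]}}

```text
t: 13.4
tool_pos: [0.5214, -0.2993, 0.0754]
orientation: [3.112, 0.426, 0.001]
force: [-2.5, 1.0, 2.7]
opening: 0.0341
gripper_force: 30.0
```

{"fn": "play_rows", "kwargs": {"slide": [[0,0,-0.002],[0,0,0],[0,0,0],[0,0,0],[0,0,0],[0,0,0],[0,0,0],[0,0,0]], "twist": [[0,0,0],[0,0,0],[0,0,0],[0,0,0],[0,0,0],[0,0,0],[0,0,0],[0,0,0]]}}

```text
t: 14.2
tool_pos: [0.5214, -0.2994, 0.0755]
orientation: [3.112, 0.426, 0.001]
force: [-0.7, 0.8, 2.3]
opening: 0.0338
gripper_force: 30.0
```

{"fn": "play_rows", "kwargs": {"slide": [[0,0,0],[0,0,0],[0,0,0],[0,0,0],[0,0,0],[0,0,0],[0,0,0],[0,0,0]], "twist": [[0,0,0],[0,0,0],[0,0,0],[0,0,0],[0,0,0],[0,0,0],[0,0,0],[0,0,0]], "fingers": -1}}

```text
t: 15.0
tool_pos: [0.5212, -0.2992, 0.0754]
orientation: [-3.113, -0.426, -0.0]
force: [0.5, -0.1, 0.2]
opening: 0.0911
gripper_force: 0.0
```

{"fn": "play_rows", "kwargs": {"slide": [[0,0,-0.04],[0,0,-0.08],[0,0,-0.08],[0,0,-0.08],[0,0,-0.08],[0,0,-0.08],[0,0,-0.08],[0,0,0]], "twist": [[0,0,0],[0,0,0],[0,0,0],[0,0,0],[0,0,0],[0,0,0],[0,0,0],[0,0,0]]}}

```text
t: 15.8
tool_pos: [0.523, -0.3004, 0.21]
orientation: [3.108, 0.425, 0.008]
force: [0.4, -0.1, 0.0]
opening: 0.093
gripper_force: 0.0
```

```bash
python3 - <<'E'
from w import *
snap("w11");snap("w12");c=dict(np.load("w12.npz"));W=cloud(c);z=W[...,2]
k=comp((z>.1)&(z<.13),(240,100,400,280));print("cap",rect(rayf(c,k,.118)),"z",np.median(z[(z>.1)&(z<.13)]))
E
```

```text
15.85 [ 0.5223 -0.2999  0.2077] [[0.963, 0.269, 0.003], [0.269, -0.963, -0.002], [0.003, 0.003, -1.0]]
cam [[0.269, -0.93, -0.249, 0.591], [-0.963, -0.258, -0.074, -0.281], [0.005, 0.26, -0.966, 0.375], [0.0, 0.0, 0.0, 1.0]] 309.70691628693146 319.1589152232328 198.2004029346818
15.9 [ 0.5215 -0.2994  0.2059] [[0.963, 0.269, 0.001], [0.269, -0.963, -0.001], [0.001, 0.001, -1.0]]
cam [[0.269, -0.93, -0.251, 0.591], [-0.963, -0.259, -0.073, -0.28], [0.003, 0.262, -0.965, 0.373], [0.0, 0.0, 0.0, 1.0]] 309.70691628693146 319.1589152232328 198.2004029346818
cap [ 0.5218 -0.2994 62.4115 33.3072 15.5498] z 0.11706649939215497
```

View pics/w12.png

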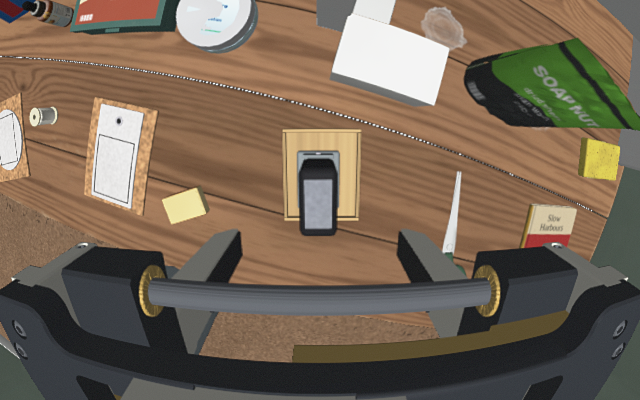

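The stamp stands upright in the rest with its cap up (cap at about (318,195)), and the fingers are clear of it. I'm handing the job in.

```bash
python3 -c "
from plant import robot
print(robot.close_job())"
```

```text
the job is handed in; nothing more can be done
None
```

I stamped the oblong plate with the foot centred in its box and the cap pressed about 12–13 mm, lifted straight up, set the stamp upright in its rest about 4 mm off centre, and handed in at about 16 s; no verdict was returned.

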